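# Clear the scrap coupling and open the washer jar

### The job

Take the old brass coupling off the lid of the washer jar and drop it into the yellow scrap crate, then unscrew the jar's blue cap (anticlockwise from above) while the grey stand braces the jar. Once the thread lets go, lift the cap straight off without pulling the jar up or tipping it, and finish still gripping the cap, level and clear, an inch or so above the open mouth. Leave the wrench, the tape roll and the carton where they are.

Things in the scene. Friction and masses are not known exactly. Their poses are not given: they have to be found in the camera images.
- scrap_center (a point): Old brass and copper pipe coupling, 46 mm tall, loose, standing upright on the cap, about 90 g. Point at its centre, half-way up; z along its length. A 22 mm diameter tube with two 28 mm wide nuts, from 3 to 16 mm and from 30 to 43 mm above its foot.
- crate: Open yellow plastic crate, loose, about 600 g, outside 120 mm (its x) by 160 mm (its y) by 60 mm high, walls and floor 4 mm. Origin at the centre of its underside.
- cap_center (a point): Blue round ribbed screw cap of the jar, 62 mm diameter, 28 mm tall, 70 g. Point at its centre, half-way up; z up, x along the white line painted from the middle of its top to the rim. Right-handed quick thread: opens anticlockwise seen from above. A springy seal pushes it up with about 10 N: it is tight (up to 0.6 N m) until free, and rises 1 to 5 mm as it comes undone.
- jar_mouth (a point): Centre of the mouth of the clear washer jar, at the top of its neck, 88 mm above its underside and about 2 mm below the centre of the screwed-down cap; z up, x and y along the sides of its square body. Jar loose, 430 to 650 g, body 66 by 66 mm, 66 mm high; neck 40 mm diameter (49 over the threads); 9 mm free between shoulder and cap.
- stand: Fixed grey bracing stand, 96 by 96 mm, 36 mm high, whose square socket (floor 8 mm above the worktop, about 1 mm play round the jar) keeps the jar from turning but not from being lifted. Origin at the centre of its underside; sides along x and y.
- wrench_mid (a point): Bystander: steel wrench, 180 mm long, lying on the worktop; point at its middle, underside. Leave alone.
- tape_mid (a point): Bystander: white roll of thread tape, 52 mm diameter, 19 mm high, lying flat; point at its centre. Leave alone.
- carton_mid (a point): Bystander: white and green carton, 50 by 90 by 85 mm high; point at its centre. Leave alone.
- green_dot (a point): Green dot, 7 mm, on the jar's shoulder, 36.5 mm from its axis and 57 degrees anticlockwise of the jar's x axis. The cap is free to lift when its white line points at the dot (within 17 degrees either way); much further on, the thread catches again. At the start the line lies 60 to 80 degrees clockwise of the dot.
Mind the look-alikes: they are no part of the job. Of the things like the part that bears cap_center, leave any that is brown; of the rest the smaller one is meant. What is shaped like the part that bears scrap_center but black or turquoise is not meant.

How it is judged (in metres and radians):
On the way, in this order (a step that is already met when the one before it is completed fails the run):
1. the coupling lies in the crate, let go, with the cap still on the jar (x of scrap_center in the frame of crate between -0.056 and 0.056 m and y of scrap_center in the frame of crate between -0.076 and 0.076 m and z of scrap_center in the frame of crate below 0.05 m and contact force between scrap and the fingers below 0.1 N and z of cap_center in the frame of jar_mouth below 0.012 m), for 0.2 s.
2. the cap is off, clear above the mouth (z of cap_center in the frame of jar_mouth above 0.019 m and horizontal distance between cap_center and jar_mouth below 0.025 m), for 0.2 s.
At the end, for the whole second after the job is handed in: Gripper holds the cap still, level (15 degrees), over the mouth (25 mm), its lower edge 5 to 61 mm above it, off the jar; jar seated (mouth within 10 mm of its start, tilt under 6 degrees); coupling in the crate; wrench, tape, carton within 30 mm of their start (all of step 2 and z of cap_center in the frame of jar_mouth below 0.075 m and angle between cap_center's own z axis and vertical below 0.26 rad and contact force between cap and the fingers above 1 N and contact force between cap and jar below 0.1 N and linear speed of cap below 0.03 m/s and distance of jar_mouth from where it was at the start of the episode below 0.01 m and angle between jar_mouth's own z axis and vertical below 0.1 rad and x of scrap_center in the frame of crate between -0.056 and 0.056 m and y of scrap_center in the frame of crate between -0.076 and 0.076 m and z of scrap_center in the frame of crate below 0.05 m and distance of each of wrench_mid, tape_mid, carton_mid from where it was at the start of the episode below 0.03 m); the arm keeps its last pose, push and grip.
It fails at once if the jar is pulled up out of its seat or tipped (distance of jar_mouth from where it was at the start of the episode above 0.015 m or angle between jar_mouth's own z axis and vertical above 0.17 rad).
It fails at once if a bystander is disturbed (distance of any of wrench_mid, tape_mid, carton_mid from where it was at the start of the episode above 0.03 m).
It also fails if it takes over 64 s, if anything falls off the work surface, if the arm or the gripper's body presses on something with over 40 N, if the wrist force passes 120 N, or if a joint passes its speed limit or range.

### The arm

A 6-joint arm with a two-finger parallel gripper is mounted at the origin on the work surface. World frame = base frame: x ahead of the robot, y to its left, z up, the work surface at z = 0. Lengths are in m, angles in degrees, forces in N, time in s.
With the tool pointing down it reaches from about 0.35 to 0.875 m from the base axis. Payload 4.2 kg.
Tool frame: the origin (TCP) lies midway between the tips of the shut fingers; the grasp point (between the pads) lies 19 mm behind it; y points along the fingers, z is the direction in which the jaws open and shut, and the axes are right-handed (so a half turn about y gives the same grasp; the last joint's range is limited). The gripper opens to 87 mm and grips with 3 to 60 N. Pads are 19 mm wide; open, the fingers measure 117 mm over their backs; the gripper's body (75 mm by 190 mm) begins 51 mm behind the grasp point.
Start: joints at [79.504, 22.042, 0.453, 0, -68.411, -14.817], TCP at [0.267, 0.565, 0.187] pointing down, gripper open.
Joint ranges: [-179.83, 179.83], [-69.29, 118.12], [-61.27, 80.66], [-181.25, 117.63], [-171.15, -9.14], [-177.46, 177.46]. Speed limits (degrees/s): [159.86, 159.86, 180, 180, 180, 180].

### API

Orientations are given as [roll, pitch, yaw] about the fixed x, y, z axes, in that order (R = Rz(yaw) Ry(pitch) Rx(roll)).
In Python, from workcell import env gives the robot as it stands. The module is installed in compiled form; this text tells all that it offers. Calls block until the motion is done:
- env.goto(position, orientation): joint-space move of the TCP to a pose.
- env.move_straight(position, rotation=None, rate=0.15, force_limit=None): straight line of the TCP; rotation=None keeps the orientation; rate is the mean speed in m/s. With force_limit (N) it stops when the force on the tool has changed by that much, and returns True; else False.
- env.set_joints(angles): joint-space move.
- env.gripper_to(opening, grasp_force=None): opening from 0.0 (shut) to 1.0 (fully open); grasp_force is the grip in N (None keeps the last); returns when the fingers have stopped.
- env.dwell(seconds).
- env.inverse_kinematics(position, orientation): joint angles nearest the present ones, or None.
- env.read_state(): the state.
- env.grab_frame(name): name is "scene" or "side" or "wrist"; returns a dict with "image" (420x560x3 uint8, blue, green, red), "fx", "fy", "cx", "cy" (pixels), "position" and "orientation" of the camera in the world. Camera axes: x right, y up, looking along -z (the intrinsics and any distortion apply to the point x, -y, -z); pixel columns grow to the right and rows downward; lengths in m; the calibration is good to about 2 mm. A picture is of the moment at which its call begins. There is no depth.
A pose or a line that the arm cannot do raises env.Unreachable and nothing moves.
- env.close_job(): hands the job in, once; it reports no verdict.
Trained networks look in a picture, given as the dict that the camera call returned (one of the last four; its "shot" number tells which), for a name from the list of things; names that differ only in an ending like _2 or _b are one class to them, and where a whole thing is asked for, a point or a joint stands for the part that bears it (a point fixed in the world has none). Each returns a list of dicts, best first, with "score" (0 to 1); they miss things now and then, are a little off and sometimes report something else, mostly with a low value. They report only what shows in the picture. A call takes as long as a camera call. They do not tell look-alikes from the thing itself.
- env.search_frame(picture, thing): "xyz" ([x, y, z] in m, in world coordinates, good to about 4 mm: the middle of the surface that is visible of it).
- env.trace(picture, thing): "mask" (420x560 bool, what is visible of it).
The state is a dict: "clock": time; "joint_positions": joint angles; "qvel": joint speeds; "joint_torque": joint torques, N m; "position": TCP position; "tool_rot": TCP orientation; "force": force on the tool from outside, world axes, zero at the start; "wrist_torque": the same for the moment, N m; "opening": opening from 0.0 (shut) to 1.0 (fully open).
Only numpy, scipy, OpenCV 4.12 (cv2) and the standard library are available. Lean on these libraries where they do the work, as an engineer would, in place of code of your own. Each camera call takes 0.05 s, during which the arm holds its last target.

## Working session

There is one attempt and no reset: what is moved stays moved. The work goes in short steps, each a Python script; the robot and the scene stay as the last script left them, time stands still between calls to the robot, and variables do not carry over. Pictures are saved under pics/ and viewed, and the job is handed in when it is done.

```bash
mkdir -p pics; ls; python3 - <<'E'
from workcell import env
import cv2
s=env.read_state();print(s)
for n in ["scene","side","wrist"]:
    p=env.grab_frame(n);cv2.imwrite(f"pics/a_{n}.png",p["image"]);print(n,{k:v for k,v in p.items() if k!="image"})
    for t in ["scrap_center","cap_center","jar_mouth","crate","stand","green_dot"]:
        print(t,[(r["score"],r["xyz"]) for r in env.search_frame(p,t)])
E
```

```text
pics
{'clock': 0.0, 'joint_positions': array([ 7.95014158e+01,  2.20908501e+01,  3.79646612e-01, -3.02200506e-02,
       -6.84119366e+01, -1.48147363e+01]), 'qvel': array([-0.05446837,  0.03356272, -0.00995613, -0.01943371, -0.01476608,
       -0.02926191]), 'joint_torque': array([ 6.71819525e-04, -3.90657628e+01,  1.87404174e+01,  4.22005087e+00,
        1.10372464e-02, -1.85159856e-04]), 'position': array([0.26693462, 0.56436591, 0.18575467]), 'tool_rot': array([-8.98737718e+01,  4.34397833e-03,  1.54675535e+02]), 'force': array([ 0.29776312, -0.11366594, -1.05695746]), 'wrist_torque': array([0.01524488, 0.04661398, 0.02879303]), 'opening': 0.9993656583926196}
scene {'fx': 520.3855241895043, 'fy': 520.3855241895043, 'cx': 282.29471169170154, 'cy': 212.94478542207432, 'position': array([1.29169594, 0.10669004, 0.84785374]), 'orientation': array([44.52659856, -0.4923789 , 96.19751518]), 'shot': 1}
scrap_center [(0.9, [0.5478, -0.1663, 0.1443]), (0.65, [0.6743, -0.2084, 0.0356]), (0.6, [0.5464, -0.0458, 0.0341])]
cap_center [(0.76, [0.5173, -0.3106, 0.0349]), (0.71, [0.4266, -0.1321, 
[... 492 characters left out ...]
0.2229, 0.0362]), (0.67, [0.5396, -0.0623, 0.0303]), (0.61, [0.537, -0.1759, 0.1454])]
cap_center [(0.95, [0.4039, -0.1441, 0.0267]), (0.88, [0.4949, -0.3242, 0.0377]), (0.87, [0.5287, -0.1801, 0.1109])]
jar_mouth [(0.88, [0.5151, -0.1812, 0.063])]
crate [(0.65, [0.5836, 0.187, 0.0287])]
stand [(0.63, [0.5125, -0.1936, 0.0344])]
green_dot [(0.75, [0.5189, -0.1874, 0.0653])]
wrist {'fx': 354.9034945575076, 'fy': 354.9034945575076, 'cx': 276.5572694414632, 'cy': 209.7657456446845, 'position': array([0.32747768, 0.53599064, 0.38496095]), 'orientation': array([-1.42546838e+01,  6.68900426e-02, -1.15340062e+02]), 'shot': 3}
scrap_center []
cap_center []
jar_mouth []
crate []
stand []
green_dot []
```

View pics/a_scene.png

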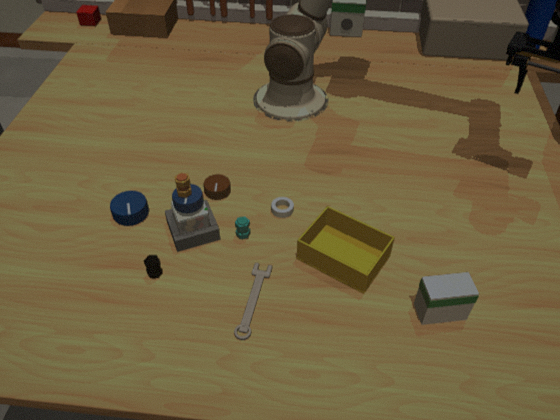

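View pics/a_side.png

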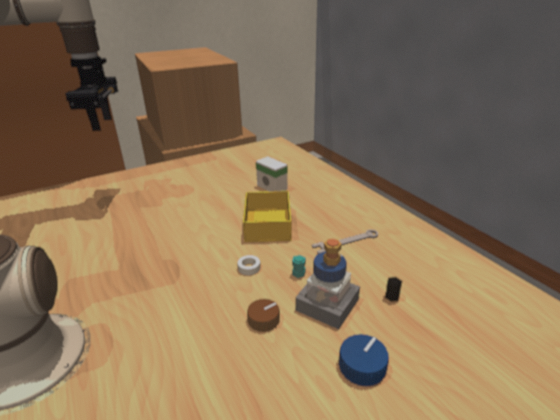

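The jar's cap is the smaller blue one under the brass coupling: scene pixel (188,200). The blue one at (129,208) is larger and the one at (217,187) is brown. The brass coupling is at (183,185); the ones at (243,228) and (153,266) are turquoise and black. I'll move the wrist camera over the jar.

```bash
cat > h.py <<'E'
from workcell import env
import numpy as np, cv2
from scipy.spatial.transform import Rotation as Ro
def proj(p,X):
    R=Ro.from_euler('xyz',p["orientation"],degrees=True).as_matrix()
    c=R.T@(np.array(X,float)-p["position"])
    return np.array([p["cx"]+p["fx"]*c[0]/-c[2], p["cy"]+p["fy"]*-c[1]/-c[2]])
def ray(p,uv):
    R=Ro.from_euler('xyz',p["orientation"],degrees=True).as_matrix()
    return R@np.array([(uv[0]-p["cx"])/p["fx"],-(uv[1]-p["cy"])/p["fy"],-1.0])
def onz(p,uv,z):
    d=ray(p,uv);return p["position"]+d*(z-p["position"][2])/d[2]
def snap(n,name):
    p=env.grab_frame(n);cv2.imwrite(f"pics/{name}.png",p["image"]);return p
E
python3 - <<'E'
from h import *
p=snap("scene","b0"); im=p["image"]
cv2.imwrite("pics/b0c.png",cv2.resize(im[150:290,90:290],None,fx=4,fy=4,interpolation=cv2.INTER_CUBIC))
for y in [72.5]:
  env.goto([0.543,-0.171,0.29],[-90,0,y])
s=env.read_state();print(s["clock"],s["joint_positions"],s["position"],s["force"])
for dy in (-90,-60,-30,30,60,90):
    print(dy,env.inverse_kinematics([0.543,-0.171,0.1],[-90,0,72.5+dy]))
p=snap("wrist","b1")
for t in ["scrap_center","cap_center","jar_mouth","stand","green_dot"]:
    print(t,[(r["score"],r["xyz"],proj(p,r["xyz"]).round()) for r in env.search_frame(p,t)])
E
```

```text
3.8917 [-1.11056998e+00  1.35122203e+01  2.87041038e+00 -8.28741879e-03
 -7.93756715e+01 -1.63218657e+01] [ 0.54322825 -0.17031214  0.28978573] [0.09570851 0.83861752 0.33510781]
-90 [-1.17806055e+00  2.11015681e+01 -1.44848038e+01 -2.54444375e-14
 -5.44136281e+01 -1.06321939e+02]
-60 [-1.17806055e+00  2.11015681e+01 -1.44848038e+01 -2.54444375e-14
 -5.44136281e+01 -7.63219394e+01]
-30 [ -1.17806055  21.10156813 -14.48480379   0.         -54.41362808
 -46.32193945]
30 [-1.17806055e+00  2.11015681e+01 -1.44848038e+01  2.54444375e-14
 -5.44136281e+01  1.36780606e+01]
60 [-1.17806055e+00  2.11015681e+01 -1.44848038e+01  2.54444375e-14
 -5.44136281e+01  4.36780606e+01]
90 [-1.17806055e+00  2.11015681e+01 -1.44848038e+01  2.54444375e-14
 -5.44136281e+01  7.36780606e+01]
scrap_center [(0.93, [0.5394, -0.1726, 0.1543], array([280., 188.])), (0.6, [0.5355, -0.0548, 0.0424], array([308., 254.])), (0.57, [0.6633, -0.2191, 0.0433], array([173., 166.]))]
cap_center [(0.93, [0.4067, -0.1401, 0.028], array([384., 163.])), (0.89, [0.5323, -0.1733, 0.1129], array([285., 178.])), (0.85, [0.5029, -0.3129, 0.0373], array([273.,  48.])), (0.3, [0.5332, -0.1794, 0.0344], array([282., 164.]))]
jar_mouth []
stand [(0.69, [0.5312, -0.1826, 0.0331], array([282., 161.]))]
green_dot [(0.86, [0.5346, -0.1865, 0.0781], array([279., 163.]))]
```

View pics/b0c.png

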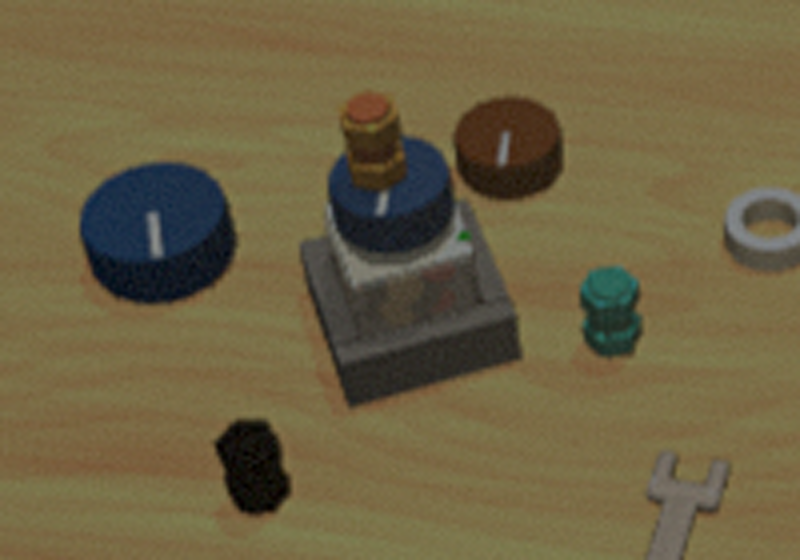

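View pics/b1.png

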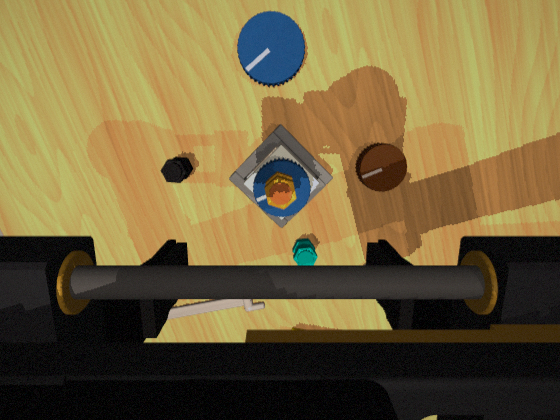

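```bash
python3 - <<'E'
from h import *
im=cv2.imread("pics/b1.png")
cv2.imwrite("pics/b1c.png",cv2.resize(im[115:240,215:345],None,fx=5,fy=5,interpolation=cv2.INTER_CUBIC)[:600])
p0=env.grab_frame("scene"); p1=env.grab_frame("wrist")
for t in ["scrap_center","cap_center"]:
    for p,n in ((p0,"scene"),(p1,"wrist")):
        for r in env.trace(p,t):
            m=r["mask"];ys,xs=np.nonzero(m);print(t,n,r["score"],m.sum(),xs.min(),xs.max(),ys.min(),ys.max(),xs.mean(),ys.mean())
print("top scene",onz(p0,(182,176.3),.158))
p2=env.grab_frame("side")
np.save("pics/cams.npy",np.array([p0,p1,p2],dtype=object),allow_pickle=True)
for r in env.search_frame(p0,"crate"):print(r["xyz"])
for r in env.trace(p0,"crate"):
    m=r["mask"].astype(np.uint8);c=max(cv2.findContours(m,0,2)[0],key=cv2.contourArea);print(cv2.approxPolyDP(c,4,True)[:,0].tolist())
E
```

```text
scrap_center scene 0.87 306 175 190 173 196 182.76797385620915 184.16013071895424
scrap_center scene 0.75 308 235 250 216 238 242.1590909090909 227.0
scrap_center scene 0.57 342 144 162 255 278 152.88011695906434 266.2485380116959
scrap_center wrist 0.95 922 264 296 171 208 279.96095444685466 190.1475054229935
scrap_center wrist 0.86 668 161 192 156 183 176.3323353293413 169.30089820359282
scrap_center wrist 0.76 515 292 316 239 264 303.78058252427184 252.32621359223302
cap_center scene 0.93 1071 110 147 190 224 129.0560224089636 206.86181139122314
cap_center scene 0.84 576 172 202 184 212 188.22569444444446 200.18055555555554
cap_center scene 0.83 575 204 230 174 199 217.03652173913042 186.2313043478261
cap_center wrist 0.93 1718 253 309 158 216 281.81781140861466 185.9813736903376
cap_center wrist 0.85 3930 238 304 11 85 270.72875318066156 48.18676844783715
cap_center wrist 0.81 2017 355 406 142 191 380.85176003966285 166.50173525037184
top scene [ 0.53786866 -0.17026954  0.158     ]
[0.5607, 0.1714, 0.0181]
[[328, 206], [297, 240], [297, 258], [363, 292], [390, 255], [394, 237]]
```

View pics/b1c.png

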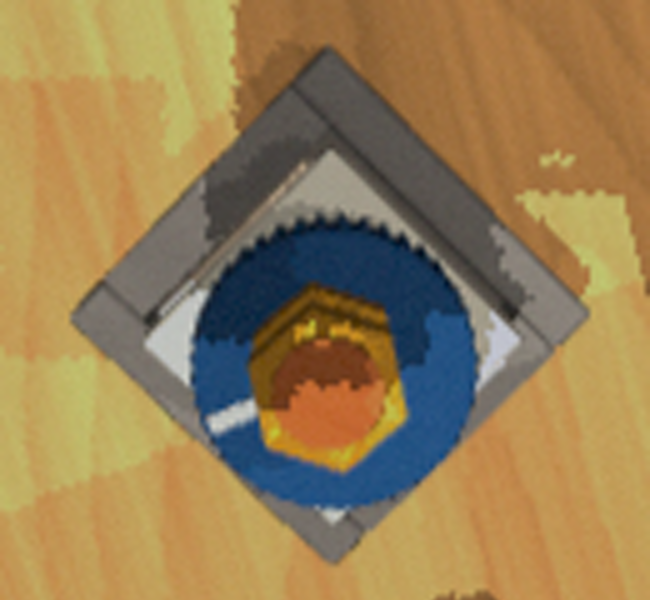

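```bash
python3 - <<'E'
from h import *
p0,p1,p2=np.load("pics/cams.npy",allow_pickle=True)
C=lambda a,b:(215+(a+.5)/5-.5,115+(b+.5)/5-.5)
S=[onz(p1,C(*q),.036) for q in ((328,47),(590,313),(333,563),(72,318))]
S=np.array(S);c=S.mean(0);print("stand",c)
for i in range(4):
    d=S[(i+1)%4]-S[i];print(np.linalg.norm(d),np.degrees(np.arctan2(d[1],d[0])))
cap=onz(p1,C(333,365),.112);tip=onz(p1,C(210,422),.112);inn=onz(p1,C(255,408),.112)
print("cap",cap,"line",np.degrees(np.arctan2(*(tip-cap)[1::-1])),np.degrees(np.arctan2(*(tip-inn)[1::-1])))
print("coup top",onz(p1,C(330,400),.158), onz(p1,C(337,405),.155))
d=onz(p0,(206.2,209),.074);print("dot",d,np.degrees(np.arctan2(*(d-c)[1::-1])),np.linalg.norm((d-c)[:2]))
t=onz(p0,(90+383/4,150+212/4),.112);b=onz(p0,(90+389/4,150+190/4),.112);print("line scene",np.degrees(np.arctan2(*(t-b)[1::-1])),t,b)
print("cap scene top ellipse",onz(p0,(90+391/4,150+183/4),.112))
for q,z in (((328,212),.06),((297,240),.06),((394,237),.06),((363,292),0),((297,258),0),((390,255),0)):print("crate",onz(p0,q,z))
E
```

```text
stand [ 0.53935174 -0.16415842  0.036     ]
0.09468685473622229 117.94270143162429
0.09397859707504057 28.04897968492994
0.09412749776081561 -61.867983383589916
0.09429230677764765 -151.61116955080053
cap [ 0.53939535 -0.16552187  0.112     ] line 7.7271781371438735 0.08330273212408078
coup top [ 0.53995023 -0.1677334   0.158     ] [ 0.53911559 -0.16578521  0.155     ]
dot [ 0.54126404 -0.12869436  0.074     ] 86.91347149678317 0.03551557908927717
line scene 2.7345711078560733 [ 0.56611206 -0.16161672  0.112     ] [ 0.55006441 -0.16238322  0.112     ]
cap scene top ellipse [ 0.54488051 -0.16258449  0.112     ]
crate [0.50639171 0.12614059 0.06      ]
crate [0.59331541 0.06755847 0.06      ]
crate [0.56236383 0.26312142 0.06      ]
crate [0.66264257 0.20739007 0.        ]
crate [0.59055278 0.06904486 0.        ]
crate [0.55964647 0.26443246 0.        ]
```

```bash
python3 - <<'E'
from h import *
xy=[0.5395,-0.167];o=[-90,0,82.5]
env.gripper_to(0.75,35)
env.goto(xy+[0.20],o)
print(env.move_straight(xy+[0.120],rate=0.08,force_limit=6),env.read_state()["position"])
env.gripper_to(0.0,35)
s=env.read_state();print(s["opening"],s["clock"],s["force"],s["position"])
p=snap("scene","c0");cv2.imwrite("pics/c0c.png",cv2.resize(p["image"][120:270,100:300],None,fx=4,fy=4))
print(env.move_straight(xy+[0.26],rate=0.12))
s=env.read_state();print(s["opening"],s["clock"],s["force"])
p=snap("scene","c1");cv2.imwrite("pics/c1c.png",cv2.resize(p["image"][120:270,100:300],None,fx=4,fy=4))
E
```

```text
False [ 0.54003339 -0.16709992  0.12065557]
0.21759052196727074 7.8083 [1.34016163 0.16670744 0.7327117 ] [ 0.53989071 -0.16701696  0.12021632]
False
0.21380275655983422 9.175 [ 0.03047024  0.20213643 -1.31006939]
```

View pics/c1c.png

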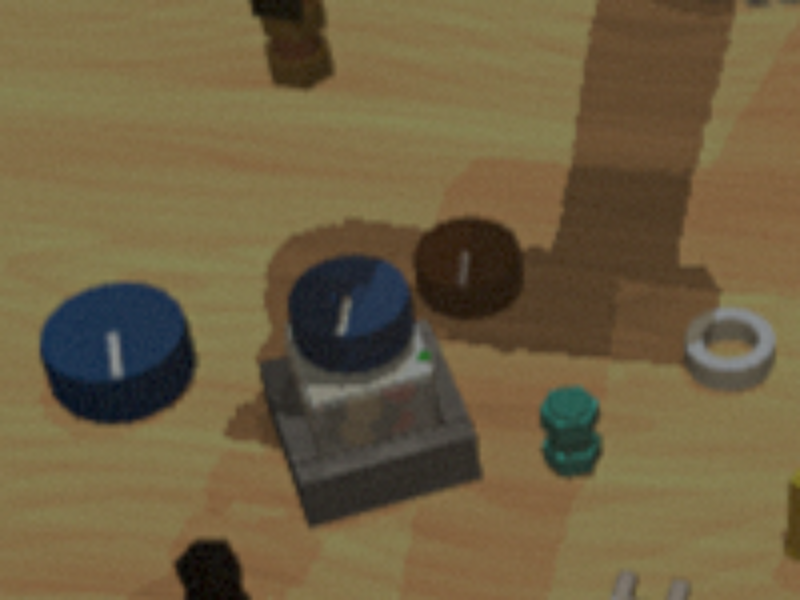

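The coupling is held, and the cap is bare with its white line showing around crop (345,315). Next is the drop into the crate.

```bash
python3 - <<'E'
from h import *
xy=[0.578,0.166];o=[-90,0,120]
env.goto(xy+[0.20],o)
print(env.move_straight(xy+[0.034],rate=0.12,force_limit=8),env.read_state()["position"])
env.gripper_to(0.55)
env.dwell(0.2)
env.move_straight(xy+[0.16],rate=0.15)
p=snap("scene","d0");cv2.imwrite("pics/d0c.png",cv2.resize(p["image"][180:320,270:470],None,fx=4,fy=4))
env.goto([0.541,-0.165,0.26],[-90,0,72.5])
print(env.read_state()["clock"])
p1=snap("wrist","d1");cv2.imwrite("pics/d1c.png",cv2.resize(p1["image"][100:250,190:360],None,fx=4,fy=4,interpolation=cv2.INTER_CUBIC))
p0=snap("scene","d2");cv2.imwrite("pics/d2c.png",cv2.resize(p0["image"][160:260,140:240],None,fx=6,fy=6,interpolation=cv2.INTER_CUBIC))
np.save("pics/cams2.npy",np.array([p0,p1],dtype=object),allow_pickle=True)
for p in (p0,p1):
  for t in ("cap_center","scrap_center","green_dot"):
    print(t,[(r["score"],r["xyz"],proj(p,r["xyz"]).round()) for r in env.search_frame(p,t)])
  for r in env.trace(p,"cap_center"):
    ys,xs=np.nonzero(r["mask"]);print(xs.min(),xs.max(),ys.min(),ys.max())
E
```

```text
False [0.57859482 0.16629936 0.03485184]
15.3917
cap_center [(0.88, [0.4235, -0.1331, 0.0262], array([217., 188.])), (0.85, [0.518, -0.3094, 0.0344], array([130., 208.])), (0.78, [0.5536, -0.1616, 0.1134], array([187., 198.]))]
scrap_center [(0.88, [0.5881, 0.1628, 0.0348], array([343., 250.])), (0.59, [0.5505, -0.0479, 0.0355], array([244., 228.])), (0.58, [0.6763, -0.2106, 0.0345], array([153., 268.]))]
green_dot []
109 148 190 225
203 230 174 200
172 203 183 212
cap_center [(0.69, [0.4994, -0.3141, 0.0351], array([271.,  36.])), (0.65, [0.5363, -0.1656, 0.1131], array([281., 187.])), (0.59, [0.4025, -0.139, 0.0269], array([392., 162.]))]
scrap_center [(0.74, [0.6616, -0.2191, 0.0423], array([164., 164.])), (0.57, [0.5332, -0.0536, 0.0391], array([309., 259.]))]
green_dot [(0.66, [0.5279, -0.1848, 0.0778], array([282., 162.]))]
357 412 140 192
247 309 156 219
231 302 0 77
```

View pics/d0c.png

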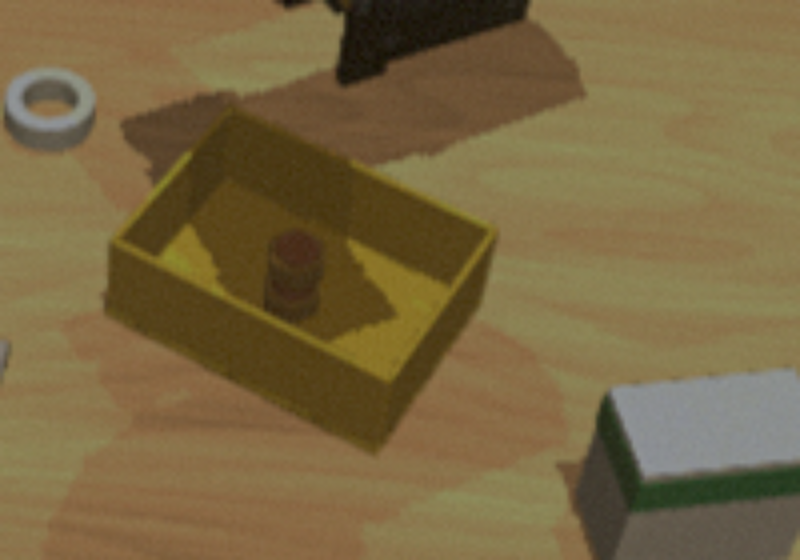

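View pics/d1c.png

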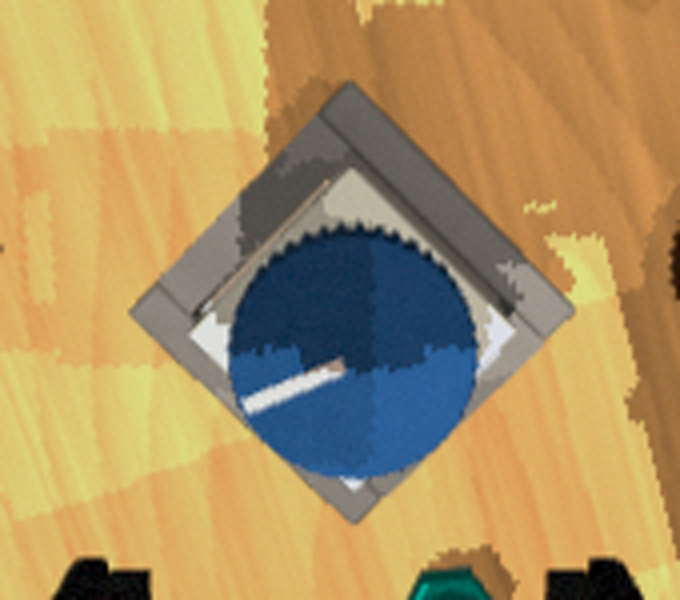

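View pics/d2c.png

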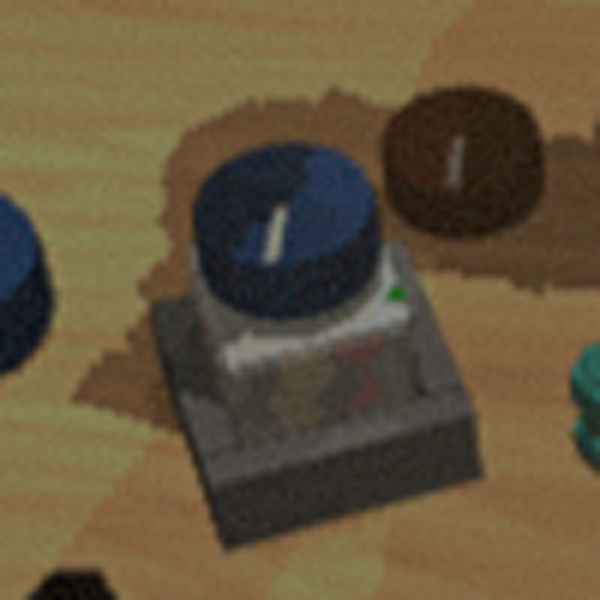

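```bash
python3 - <<'E'
from h import *
p0,p1=np.load("pics/cams2.npy",allow_pickle=True)
C=lambda a,b:(190+(a+.5)/4-.5,100+(b+.5)/4-.5)
D=lambda a,b:(140+(a+.5)/6-.5,160+(b+.5)/6-.5)
an=lambda v:np.degrees(np.arctan2(v[1],v[0]))
cap=onz(p1,C(353,354),.112);a=onz(p1,C(345,364),.112);t=onz(p1,C(245,405),.112)
print(cap,a,t,an(t-cap),an(t-a))
cap0=onz(p0,D(286,213),.112);a0=onz(p0,D(283,208),.112);t0=onz(p0,D(270,262),.112)
print(cap0,a0,t0,an(t0-cap0),an(t0-a0))
d=onz(p0,D(396,293),.074);print(d)
S=np.array([onz(p1,C(*q),.036) for q in ((350,82),(574,312),(355,524),(130,313))]);print(S.mean(0),an(d-S.mean(0)))
for y in (30,40,50,130):
    print(y,[ (lambda j:None if j is None else round(j[5]))(env.inverse_kinematics([0.541,-0.1645,0.084],[-90,0,y+k])) for k in (0,79,100)])
E
```

```text
[ 0.53924013 -0.16499138  0.112     ] [ 0.54188252 -0.16318492  0.112     ] [ 0.56880173 -0.160745    0.112     ] 8.174339066183096 5.179055055364244
[ 0.54306138 -0.16406297  0.112     ] [ 0.54075092 -0.16566233  0.112     ] [ 0.56709122 -0.16377675  0.112     ] 0.6824226361964403 4.094566368941388
[ 0.53971406 -0.13034142  0.074     ]
[ 0.53955481 -0.16329564  0.036     ] 89.72312723984757
30 [-60, 19, 40]
40 [-50, 29, 50]
50 [-40, 39, 60]
130 [40, 119, 140]
```

```bash
python3 - <<'E'
from h import *
xy=[0.541,-0.1645];o=[-90,0,40]
env.gripper_to(1.0,10)
env.goto(xy+[0.16],o)
env.dwell(0.2);s=env.read_state();print(s["force"],s["wrist_torque"])
print(env.move_straight(xy+[0.083],rate=0.06,force_limit=6))
s=env.read_state();print(s["position"],s["force"])
env.gripper_to(0.0,8);env.dwell(.2)
s=env.read_state();print(s["opening"],s["clock"],s["force"],s["wrist_torque"],s["position"])
p=snap("scene","e0");cv2.imwrite("pics/e0c.png",cv2.resize(p["image"][110:260,100:300],None,fx=4,fy=4))
p=snap("wrist","e1")
E
```

```text
[ 0.37174234 -0.69478841  0.19370426] [ 0.10029988 -0.0927413  -0.05137406]
False
[ 0.54136439 -0.16453423  0.08345253] [ 0.0802825  -0.86640637 -0.12421471]
0.007029752594740212 20.775 [-0.55791261  0.91309119 -0.6109719 ] [ 0.05640465 -0.09229923  0.02128647] [ 0.54100002 -0.16449825  0.08299424]
```

View pics/e0c.png

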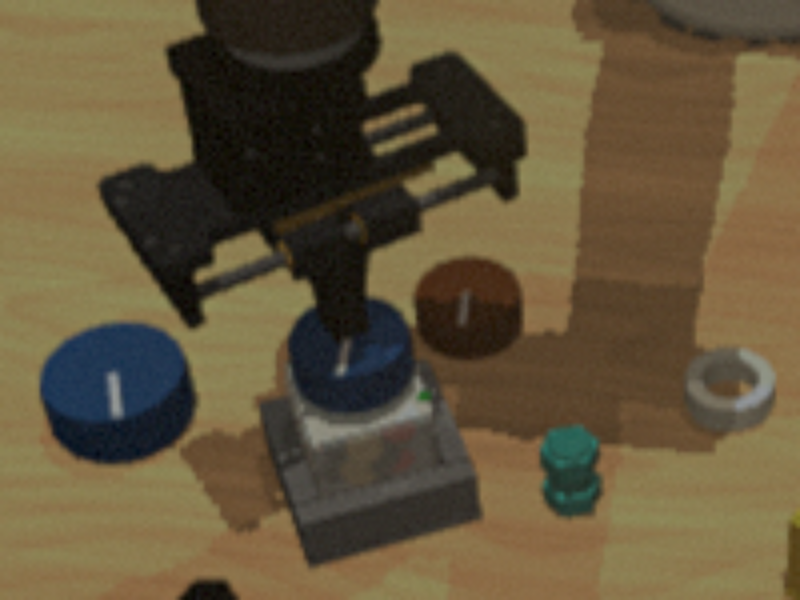

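View pics/e1.png

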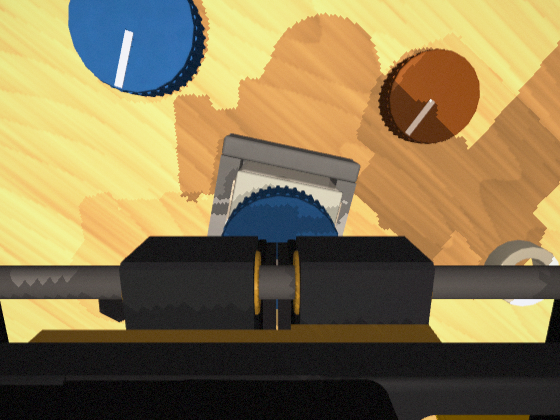

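```bash
python3 - <<'E'
from h import *
s=env.read_state();print(s["position"],s["joint_positions"],s["tool_rot"],s["force"])
p=env.grab_frame("scene");q=snap("side","e2")
for z in (.083,.102,.112,.12,.13):
    print(z,proj(p,[0.541,-.1645,z]),proj(q,[0.541,-.1645,z]))
cv2.imwrite("pics/e2c.png",cv2.resize(q["image"][150:330,240:440],None,fx=4,fy=4,interpolation=cv2.INTER_CUBIC)[:600])
E
```

```text
[ 0.54099148 -0.1644816   0.08297998] [-4.95865737e-01  2.18378728e+01 -1.61848568e+01 -1.38212107e-03
 -5.19798082e+01 -4.95022180e+01] [-8.99975240e+01  1.22270055e-03  4.00010650e+01] [-0.62578971  0.05053711 -0.46431865]
0.083 [188.96381564 204.45777072] [329.76243656 271.95767868]
0.102 [187.86630164 197.8979556 ] [330.20636004 264.10569591]
0.112 [187.27747364 194.3785446 ] [330.4446478  259.89093489]
0.12 [186.80071724 191.52898293] [330.6376427  256.47730009]
0.13 [186.19751952 187.92368449] [330.88189962 252.15695824]
```

View pics/e2c.png

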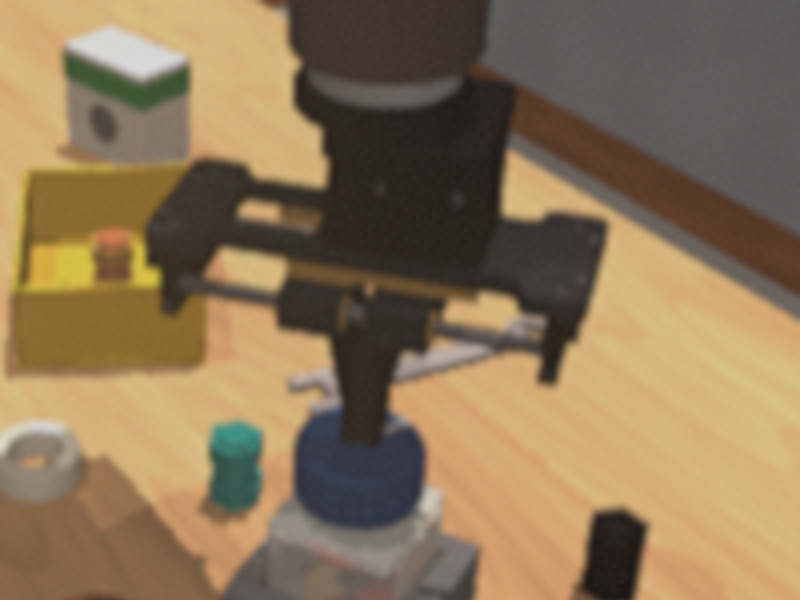

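View pics/c0c.png

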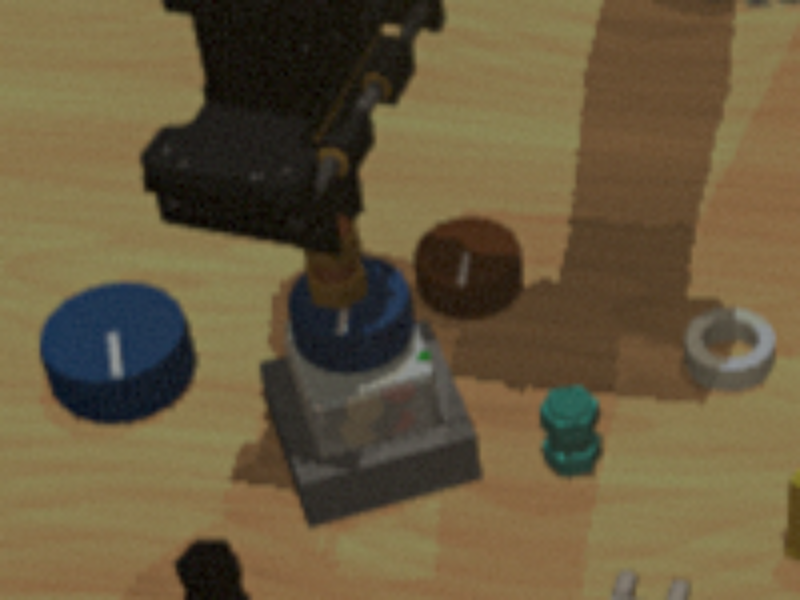

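The fingers shut just above the cap. Side pixel (330,261) and scene pixel (186,194) both put the real tips at z≈0.112, while the reported TCP is at 0.083. So the reported TCP lies about 29 mm beyond the tips, which also fits the high grip on the coupling. I'll open, take a free-space shot to confirm the offset, then go lower.

```bash
python3 - <<'E'
from h import *
xy=[0.541,-0.1645]
env.move_straight(xy+[0.125],rate=0.1)
p=env.grab_frame("scene");q=env.grab_frame("side");print(env.read_state()["position"])
cv2.imwrite("pics/f0.png",np.hstack([cv2.resize(p["image"][130:230,140:240],None,fx=4,fy=4,interpolation=2),cv2.resize(q["image"][200:300,280:380],None,fx=4,fy=4,interpolation=2)]))
for z in (.125,.145,.154,.165):
    a=proj(p,[*xy,z]);b=proj(q,[*xy,z]);print(z,(a-[140,130])*4,(b-[280,200])*4+[400,0])
E
```

```text
[ 0.54026391 -0.16438717  0.1240828 ]
0.125 [186.00053784 238.9296271 ] [603.03739554 217.29839304]
0.145 [181.10909445 209.693586  ] [605.01883197 182.25135119]
0.154 [178.86407728 196.27517167] [605.92872566 166.15742977]
0.165 [176.08216668 179.64775798] [607.05663636 146.20729005]
```

View pics/f0.png

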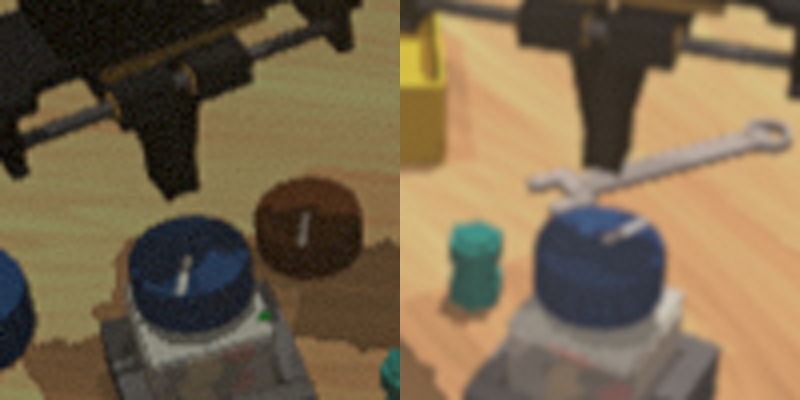

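Both views put the free fingertips at z≈0.153 with the TCP reported at 0.124, so the offset is 28–29 mm along the tool axis with no sideways error. I'll correct for it and grip.

```bash
python3 - <<'E'
from h import *
xy=[0.541,-0.1645]
env.gripper_to(1.0,10)
print(env.move_straight(xy+[0.0555],rate=0.06,force_limit=5))
env.dwell(.1);s=env.read_state();print(s["position"],s["force"])
env.gripper_to(0.0,8);env.dwell(.2)
s=env.read_state();print(s["opening"],s["clock"],s["force"],s["wrist_torque"],s["position"])
p=env.grab_frame("scene");q=env.grab_frame("side")
cv2.imwrite("pics/g0.png",np.hstack([cv2.resize(p["image"][130:230,140:240],None,fx=4,fy=4,interpolation=2),cv2.resize(q["image"][210:310,280:380],None,fx=4,fy=4,interpolation=2)]))
E
```

```text
False
[ 0.5413323  -0.1645286   0.05597273] [ 0.10869942 -0.15403655  0.39827664]
0.7073649576339829 25.3333 [-2.24875076  2.59030992  2.16751001] [0.77927562 0.42858336 0.03097944] [ 0.5405871  -0.16429056  0.05547233]
```

View pics/g0.png

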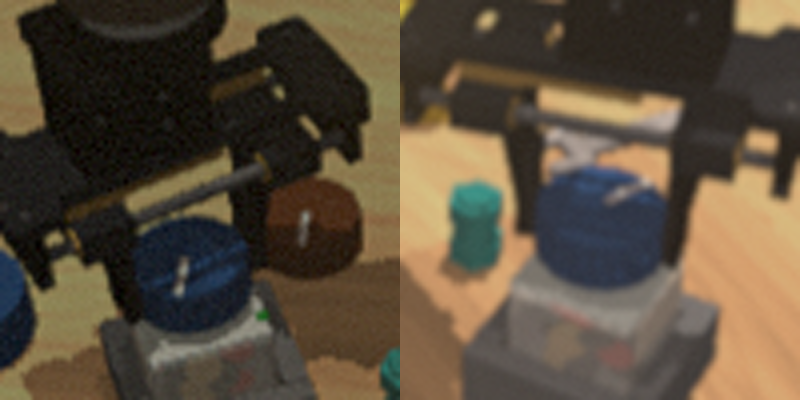

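Opening 0.707 (61.5 mm): the fingers straddle the cap. I'll null the small side load, tighten, then unscrew stepwise while following the rise.

```bash
python3 - <<'E'
from h import *
xy=np.array([0.541,-0.1645]);u=np.array([-.643,.766])
for i in range(3):
    f=env.read_state()["force"]@np.r_[u,0]
    if abs(f)<1: break
    xy=xy+u*np.sign(f)*0.0006
    env.move_straight([*xy,0.0555],rate=0.02);env.dwell(.1)
    s=env.read_state();print(xy,s["force"],s["position"])
env.gripper_to(0.0,50);env.dwell(.2)
s=env.read_state();print(s["clock"],s["opening"],s["force"],s["wrist_torque"],s["position"])
np.save("xy.npy",xy)
E
```

```text
[ 0.5406142 -0.1640404] [-2.14010877  1.34719579  1.3507224 ] [ 0.54054126 -0.16410032  0.05545753]
[ 0.5402284 -0.1635808] [-1.09858837 -0.2661442  -1.17554634] [ 0.5403979  -0.16375953  0.05538897]
26.55 0.698414432908352 [ 0.33142731 -1.56099059 -2.31866823] [-0.31129044 -0.20758742 -0.01981828] [ 0.5403295  -0.16366018  0.05540964]
```

```bash
python3 - <<'E'
from h import *
xy=np.load("xy.npy");z=0.0555;yaw=40.
for k in range(6):
    yaw+=7
    env.goto([*xy,z],[-90,0,yaw])
    s=env.read_state();f=s["force"]
    print(round(s["clock"],2),yaw,round(z,4),s["position"].round(4),s["tool_rot"][2].round(1),f.round(2),s["wrist_torque"].round(3),round(s["opening"],3))
    dz=np.clip((f[2]+0.5)*0.0003,-.001,.001)
    z+=dz
np.save("st.npy",[z,yaw])
p=env.grab_frame("scene");q=env.grab_frame("side")
cv2.imwrite("pics/h0.png",np.hstack([cv2.resize(p["image"][130:230,140:240],None,fx=4,fy=4,interpolation=2),cv2.resize(q["image"][210:310,280:380],None,fx=4,fy=4,interpolation=2)]))
E
```

```text
26.8 47.0 0.0555 [ 0.5412 -0.1635  0.0557] 46.9 [ 1.76  0.18 -1.4 ] [-0.087 -0.573  0.112] 0.696
27.05 54.0 0.0552 [ 0.5413 -0.1635  0.0558] 53.8 [ 1.1  -0.43  1.13] [ 0.034 -0.721  0.046] 0.698
27.3 61.0 0.0557 [ 0.5408 -0.1635  0.0561] 60.7 [ 1.45  0.76 -0.38] [ 0.149 -0.576  0.076] 0.697
27.55 68.0 0.0558 [ 0.5407 -0.1636  0.0562] 67.7 [1.28 0.36 1.39] [ 0.174 -0.44   0.028] 0.7
27.8 75.0 0.0563 [ 0.5403 -0.1636  0.0565] 74.7 [0.39 0.33 2.83] [ 0.181 -0.355  0.049] 0.701
28.05 82.0 0.0573 [ 0.5398 -0.1635  0.0569] 81.6 [-0.69 -0.11 -0.32] [ 0.144 -0.444  0.105] 0.699
```

View pics/h0.png

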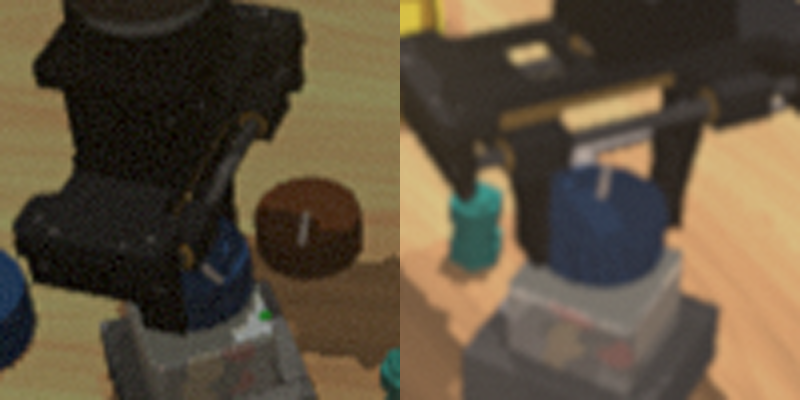

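The cap turns with the gripper (line now towards crop (215,270)), and the jar stays put. Continuing.

```bash
python3 - <<'E'
from h import *
xy=np.load("xy.npy");z,yaw=np.load("st.npy")
for k in range(6):
    yaw=min(yaw+7,119)
    env.goto([*xy,z],[-90,0,yaw])
    s=env.read_state();f=s["force"]
    print(round(s["clock"],2),yaw,round(z,4),s["position"].round(4),s["tool_rot"][2].round(1),f.round(2),s["wrist_torque"].round(3),round(s["opening"],3))
    z+=np.clip((f[2]+0.5)*0.0003,-.001,.001)
np.save("st.npy",[z,yaw])
p=env.grab_frame("scene");q=env.grab_frame("side")
cv2.imwrite("pics/h1.png",np.hstack([cv2.resize(p["image"][130:230,140:240],None,fx=4,fy=4,interpolation=2),cv2.resize(q["image"][210:310,280:380],None,fx=4,fy=4,interpolation=2)]))
E
```

```text
28.4 89.0 0.0574 [ 0.54   -0.1636  0.0572] 88.7 [ 0.71 -0.63 -0.67] [ 0.083 -0.26   0.074] 0.699
28.65 96.0 0.0573 [ 0.5402 -0.1637  0.0576] 95.7 [-0.02  0.03  2.21] [ 0.07  -0.008  0.013] 0.697
28.9 103.0 0.0581 [ 0.5405 -0.1637  0.0585] 102.7 [-0.01 -0.23  3.45] [-0.036 -0.081 -0.02 ] 0.695
29.15 110.0 0.0591 [ 0.5402 -0.1635  0.059 ] 109.7 [-0.03 -0.06  2.12] [ 0.164 -0.113  0.02 ] 0.696
29.4 117.0 0.0599 [ 0.5395 -0.1634  0.0593] 116.6 [-0.31 -0.01  0.02] [0.072 0.019 0.   ] 0.696
29.65 119 0.0601 [ 0.5398 -0.1635  0.0596] 118.8 [ 0.   -0.4  -0.23] [0.023 0.028 0.025] 0.702
```

View pics/h1.png

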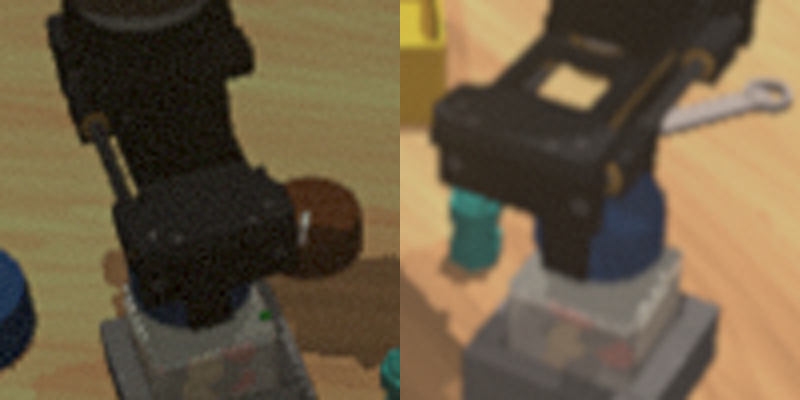

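The torque has gone to about zero and the cap has risen about 4 mm, so the thread looks free. I'll lift in small force-checked steps.

```bash
python3 - <<'E'
from h import *
xy=np.load("xy.npy");z,yaw=np.load("st.npy")
for k in range(8):
    z+=0.001
    r=env.move_straight([*xy,z],rate=0.02)
    env.dwell(.05);s=env.read_state();f=s["force"]
    print(round(s["clock"],2),round(z,4),s["position"].round(4),f.round(2),round(s["opening"],3))
    if f[2]<-3.5:
        print("STOP");break
np.save("st.npy",[z,yaw])
p=env.grab_frame("scene");q=env.grab_frame("side")
cv2.imwrite("pics/i0.png",np.hstack([cv2.resize(p["image"][130:230,140:240],None,fx=4,fy=4,interpolation=2),cv2.resize(q["image"][210:310,280:380],None,fx=4,fy=4,interpolation=2)]))
E
```

```text
30.05 0.0612 [ 0.5403 -0.1636  0.0612] [-0.19 -0.39 -0.91] 0.699
30.35 0.0622 [ 0.5403 -0.1636  0.0622] [ 0.39  0.24 -1.22] 0.703
30.65 0.0632 [ 0.5403 -0.1636  0.0632] [-0.62 -0.53 -0.03] 0.698
30.95 0.0642 [ 0.5402 -0.1636  0.0642] [-0.41 -0.27 -0.94] 0.7
31.25 0.0652 [ 0.5403 -0.1636  0.0652] [ 0.39 -0.16 -0.97] 0.701
31.55 0.0662 [ 0.5403 -0.1636  0.0662] [ 0.84 -0.26 -0.96] 0.698
31.85 0.0672 [ 0.5403 -0.1636  0.0672] [ 0.   -0.52 -1.29] 0.699
32.15 0.0682 [ 0.5403 -0.1636  0.0682] [0.23 0.53 0.18] 0.701
```

View pics/i0.png

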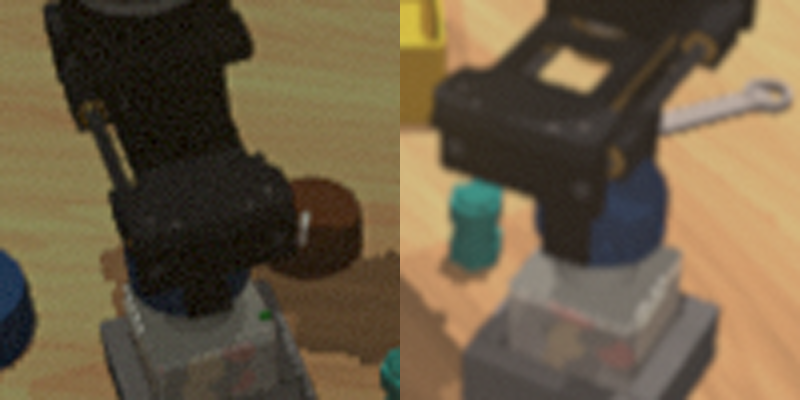

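Nothing resists: the cap rises and the jar stays seated. I'll lift to about an inch clear.

```bash
python3 - <<'E'
from h import *
xy=np.load("xy.npy")
print(env.move_straight([*xy,0.0955],rate=0.04,force_limit=4))
env.dwell(.4);s=env.read_state();print(s["clock"],s["position"],s["tool_rot"],s["force"],s["opening"])
p=snap("scene","j0");q=snap("side","j1")
cv2.imwrite("pics/j2.png",np.hstack([cv2.resize(p["image"][130:230,140:240],None,fx=4,fy=4,interpolation=2),cv2.resize(q["image"][200:300,280:380],None,fx=4,fy=4,interpolation=2)]))
for a in (p,q): 
  for t in ("cap_center","jar_mouth","scrap_center"): print(t,[(r["score"],r["xyz"]) for r in env.search_frame(a,t)])
E
```

```text
False
33.4833 [ 0.54017057 -0.16357147  0.09536334] [-8.99864394e+01 -8.38011431e-03  1.19000760e+02] [-0.38827677  0.3346613  -0.65837363] 0.6969634117481538
cap_center [(0.72, [0.5184, -0.3085, 0.0316]), (0.7, [0.4274, -0.1295, 0.0284]), (0.62, [0.5653, -0.1649, 0.1353])]
jar_mouth [(0.96, [0.5539, -0.1559, 0.076])]
scrap_center [(0.88, [0.5883, 0.1658, 0.039]), (0.88, [0.6762, -0.2124, 0.0341]), (0.59, [0.5461, -0.047, 0.037])]
cap_center [(0.96, [0.4934, -0.3226, 0.0382]), (0.73, [0.5406, -0.1905, 0.1492]), (0.62, [0.4049, -0.1448, 0.0269])]
jar_mouth [(0.97, [0.5187, -0.1768, 0.0742])]
scrap_center [(0.62, [0.5388, -0.0614, 0.0312]), (0.53, [0.5784, 0.1585, 0.041])]
```

View pics/j2.png

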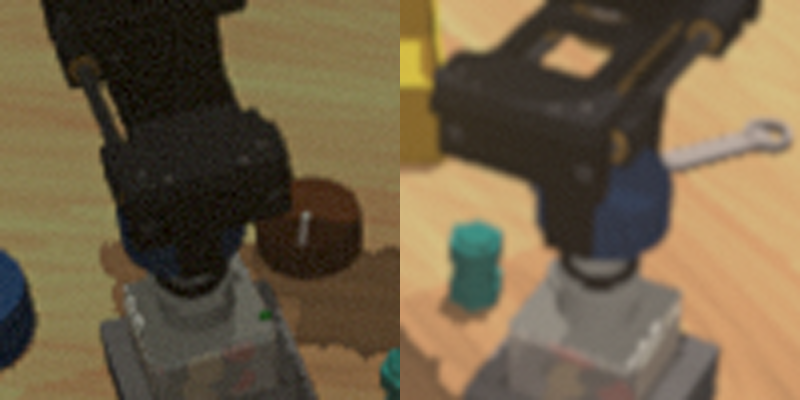

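View pics/j1.png

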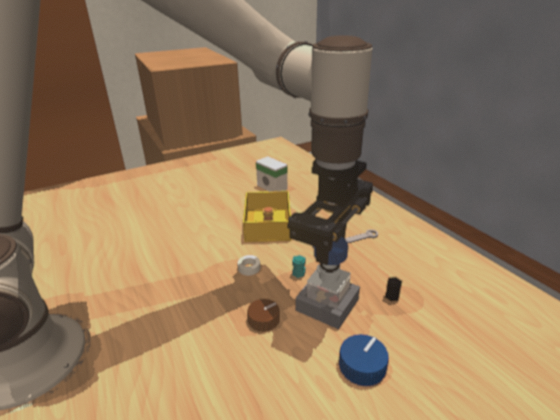

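View pics/j0.png

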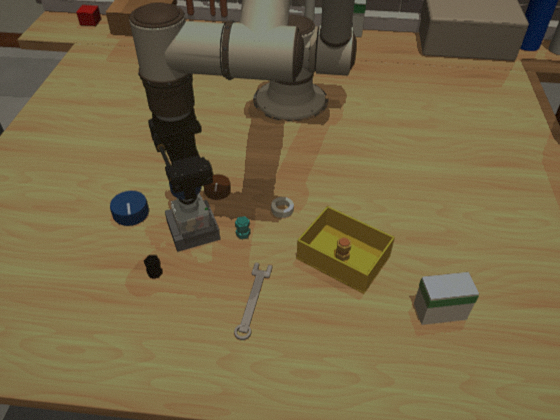

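The cap is held level with its lower edge about 28 mm above the mouth, which shows as a dark ring at side pixel (330,266). The jar is seated, the coupling is in the crate at scene pixel (343,248), and the bystanders are at their starting pixels. Handing in.

```bash
python3 -c "
from h import *
env.close_job()"
```

```text
the job is handed in; nothing more can be done
```

I dropped the brass coupling into the yellow crate, unscrewed the jar's blue cap about 79° anticlockwise and lifted it straight off. I handed in the job at about 33.5 s of the 64 s; no verdict was reported.

- **One miss along the way:** on the first try at the cap, the fingers shut just above it without visible effect. Two camera views showed the real fingertips about 28–29 mm above the reported tool point, against the description. I corrected for that and the second grip held.
- **Thread release:** the twisting torque fell to about zero and the cap had risen about 4 mm. From there it lifted with under 1.5 N on the tool.
- **Last checks:** The gripper was still holding the cap (opening 0.697, about 61 mm, on the 62 mm cap; grip set to 50 N). The cap was level, with its lower edge about 28 mm above the mouth. The jar looked seated, the coupling was standing in the crate, and the wrench, tape and carton were at their starting pixels. None of these failed.
- **Not confirmed directly:** the gripper hid the white line at the end. Its final position over the dot is inferred from how far the tool turned, the torque drop and the free lift.

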